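# Locate the vial carrier on the mixer and select medium speed

## Task

Get the vial mixer ready for its next run: the vial carrier is lying cocked on the platform's locating pin, so nudge it along its guides until its hole drops over the pin and it sits flat on the platform. Then press the medium-speed key (the third key from the left) fully down until it stays down and the stop key pops up, with the slow and fast keys left up. Do not knock over or shift the two vials standing beside the mixer.

Things in the scene. Friction and masses are not known exactly. Their poses are not given: they have to be found in the camera images.
- mixer: bench vial mixer, fixed: white housing 195 x 270 mm, 40 mm high, four grey keys in a row on a black bezel along its front, and behind them a flat aluminium platform 116 x 285 mm (its upper face, the deck, 62 mm above the table). Origin on the table under the housing's middle; x points from the keys to the back (away from the robot, give or take yaw), y left along the guides and the key row, z up
- pin (a point): foot, on the deck, of the fixed steel locating pin, at mixer (30, 57.5) mm: diameter 10 mm, 6 mm high, top edge chamfered to 7 mm diameter. A fine black line across each guide lip marks its place along y. Axes as the mixer's
- deck_right (a point): on the deck at mixer (30, -120) mm, where fingers can come down right of the carrier. Guide rails run along y at the deck's front and back (mixer y -104 to 128 mm, 20 mm high, 87 mm free between their inward lips) and hold the carrier's plate with 1.5 mm play at each side: it can slide along y but not be lifted out. The deck's ends are open
- carrier: white carrier, loose, 0.2 to 0.3 kg: plate 98 x 160 x 6 mm, three capped vials fixed lying across it, 30 mm high in all. Origin: underside's centre; +y is the bare end with the hole. It starts 10 to 26 mm too far right (mixer -y), right edge on the deck, other end riding on the pin, tilted 0.045 rad. It slides at 1 to 3 N; pushed slowly (20 mm/s) it drops 6 mm onto the pin; fast, it may run past
- hole (a point): centre of the carrier's 13 mm round locating hole at the underside of the plate, at carrier (0, 42, 0) mm; it is on the deck (height of point pin) and within 3 mm of point pin when seated. Short black lines beside the hole mark its place along y. Axes as the carrier's
- push_face (a point): centre of the outer face of the carrier's right end wall (80 mm wide, 5 mm thick; face flat from 6 to 26 mm above the underside), at carrier (0, -80, 16) mm: push here toward carrier +y to nudge it toward the pin. Axes as the carrier's
- key_stop (a joint): travel of the stop key, m: 0 up, about 0.0075 latched down, 0.010 at its stop. It starts latched down and springs up to 0 when another key is pressed down
- key_slow (a joint): travel of the slow key, 0 up, about 0.0075 latched down, 0.010 at its stop
- key_medium (a joint): travel of the medium key, 0 up, about 0.0075 latched down, 0.010 at its stop. Pushing it takes up to 4 N until it catches at about 0.0075; press it to its stop, where the force rises sharply, and let go
- key_fast (a joint): travel of the fast key, 0 up, about 0.0075 latched down, 0.010 at its stop
- key_stop_top (a point): centre of the top of the stop key, the wide one (30 x 46 mm) at the left end of the row, marked with a bar. Keys are pressed straight down
- key_slow_top (a point): centre of the top of the slow key (30 x 28 mm, one pip), second from the left; 12 mm gap between neighbouring small keys
- key_medium_top (a point): centre of the top of the medium key (30 x 28 mm, two pips), third from the left; its top is 61 mm above the table when up; 40 mm between the centres of neighbouring small keys
- key_fast_top (a point): centre of the top of the fast key (30 x 28 mm, three pips), at the right end of the row
- vial_a: loose capped vial standing on the table just right of the mixer, diameter 23 mm, 72 mm high; origin at the centre of its foot
- vial_b: second loose capped vial standing just right of the mixer, same size; origin at the centre of its foot

How it is judged:
By the outcome, as a careful person would: the job done as asked, in the order asked, and still so for the second after the job is handed in, with the robot touching nothing.
It also fails if it takes over 43 s, if anything falls off the work surface, if the arm or the gripper's body presses on something with over 40 N, if the wrist force passes 120 N, or if a joint passes its speed limit or range.

## Robot

A 6-joint arm with a two-finger parallel gripper is mounted at the origin on a cart in front of the work surface, level with it; the furniture and walls round the work are solid. World frame = base frame: x ahead of the robot, y to its left, z up, the work surface at z = 0. Lengths are in m, angles in rad, forces in N, time in s.
With the tool pointing down it reaches from about 0.4 to 0.825 m from the base axis. Payload 7 kg.
Tool frame: the origin (TCP) lies between the finger pads; the fingertips stand arm.nose_length ahead of it and the grasp point (between the pads) is the TCP (arm.nose_length is the distance from the TCP to the fingertips, in m); x points along the fingers, z is the direction in which the jaws open and shut, and the axes are right-handed (so a half turn about x gives the same grasp; the last joint's range is limited). The gripper opens to 88 mm and grips with 3 to 60 N. Pads are 19 mm wide; open, the fingers measure 130 mm over their backs; the gripper's body (78 mm by 193 mm) begins 47 mm behind the grasp point.
Start: joints at [1.528, 0.359, 0.012, 0, -1.224, -0.288], TCP at [0.219, 0.638, 0.221] pointing down, gripper open.
Joint ranges: [-3.07, 3.07], [-1.43, 2.12], [-1.02, 1.25], [-3.03, 1.67], [-3.05, -0], [-3.03, 3.03]. Speed limits (rad/s): [2.39, 2.39, 3.01, 3.14, 3.14, 3.14].

## Interface

Orientations are given as [roll, pitch, yaw] about the fixed x, y, z axes, in that order (R = Rz(yaw) Ry(pitch) Rx(roll)).
In Python, from station import arm, viewer, spotter gives the robot as it stands.
- The arm moves only by the shell command python3 -m handwheel 'ROWS' [FORCE]. ROWS is a JSON object of lists of equal length, an entry for each row: "gripper": the gripper command: -1 is shut, 1 is fully open, values between are in proportion; "travel": the shift along the world's x, y, z each as a share of 500 mm, from -1 to 1, a list of three; "spin": the turn about the world's z as a share of 45 degrees, from -1 to 1. A call has 1 to 20 rows; each row is the pose to reach, as a shift and turn from the pose commanded when the call began; what a row does not reach only later rows make up. A row lasts 1/10 s, in which the tool goes at most 50 mm and 8.59 degrees, less where a joint would pass 70% of its speed; a pose out of reach is approached as far as the arm can. A call with a number of a shift or a turn outside -1 to 1 is refused whole. A call with a gripper value outside its range is refused whole. The fingers move at their own pace and stop on an object; FORCE is the grip in N (left out, the last holds). Time passes only in rows, so rows that repeat a pose let the fingers close. It gives the time, the measured TCP pose, the force and the opening at its end, in the units of the state.
- arm.get_state(): the state, without advancing time (a new reading comes with each control period).
- viewer.grab_frame(name): name is "side" or "top"; returns a dict with "pixels" (420x560x3 uint8, blue, green, red), "fx", "fy", "cx", "cy" (pixels), "eye" and "attitude" of the camera in the world. Camera axes: x right, y down, z forward; pixel columns grow to the right and rows downward; lengths in m; the calibration is good to about 2 mm. A picture is of the moment at which its call begins. There is no depth.
- arm.job_done(): hands the job in, once; it reports no verdict.
Trained networks look in the newest picture that a camera, given by its name, has taken for a name from the list of things; names that differ only in an ending like _2 or _b are one class to them, and where a whole thing is asked for, a point or a joint stands for the part that bears it (a point fixed in the world has none). Each returns a list of dicts, best first, with "conf" (0 to 1); they miss things now and then, are a little off and sometimes report something else, mostly with a low value. They report only what shows in the picture. A call takes as long as a camera call.
- spotter.spot_in(camera, label): "rect" ([left, top, right, bottom] in pixels, round what is visible of it).
- spotter.tip_of(camera, label): "at" ([column, row] in pixels: a listed point, or the origin of a listed thing).
The state is a dict: "t": time; "q": joint angles; "qd": joint speeds; "joint_efforts": joint torques, N m; "eef_pos": TCP position; "ee_rot": TCP orientation; "force": force on the tool from outside, world axes, zero at the start; "moment": the same for the moment, N m; "width": finger opening in m.
Only numpy, scipy, OpenCV 4.12 (cv2) and the standard library are available. Lean on these libraries where they do the work, as an engineer would, in place of code of your own. Each camera call takes 0.05 s, during which the arm holds its last target.

## Working session

There is one attempt and no reset: what is moved stays moved. The work goes in short steps, Python scripts to look and compute and a shell command to move; the robot and the scene stay as the last step left them, time stands still between calls to the robot, and variables do not carry over. Pictures are saved under pics/ and viewed, and the job is handed in when it is done.

```bash
mkdir -p pics; ls; cat > h.py <<'E'
import numpy as np, cv2
from station import arm, viewer, spotter
def Rm(a):
    a=np.array(a,float)
    if a.shape==(3,3): return a
    if a.shape==(4,): raise Exception('quat')
    r,p,y=a
    c,s=np.cos,np.sin
    return np.array([[c(y),-s(y),0],[s(y),c(y),0],[0,0,1]])@np.array([[c(p),0,s(p)],[0,1,0],[-s(p),0,c(p)]])@np.array([[1,0,0],[0,c(r),-s(r)],[0,s(r),c(r)]])
def ray(f,uv):
    d=Rm(f['attitude'])@np.array([(uv[0]-f['cx'])/f['fx'],(uv[1]-f['cy'])/f['fy'],1]); return np.array(f['eye']),d/np.linalg.norm(d)
def atz(f,uv,z):
    e,d=ray(f,uv); return e+d*(z-e[2])/d[2]
def proj(f,p):
    c=Rm(f['attitude']).T@(np.array(p)-f['eye']); return [f['fx']*c[0]/c[2]+f['cx'],f['fy']*c[1]/c[2]+f['cy']]
def tri(f1,a,f2,b):
    e1,d1=ray(f1,a);e2,d2=ray(f2,b)
    t=np.linalg.lstsq(np.stack([d1,-d2],1),e2-e1,rcond=None)[0]
    p,q=e1+t[0]*d1,e2+t[1]*d2
    return (p+q)/2,np.linalg.norm(p-q)
E
python3 - <<'E'
from h import *
np.set_printoptions(precision=4,suppress=True)
F={}
for c in('top','side'):
    F[c]=f=viewer.grab_frame(c); cv2.imwrite(f'pics/{c}0.png',f['pixels'])
    print(c,f['fx'],f['cx'],f['cy'],f['eye'],f['attitude'])
for l in ['mixer','pin','deck_right','carrier','hole','push_face','key_stop_top','key_slow_top','key_medium_top','key_fast_top','vial_a','vial_b']:
    r={}
    for c in F:
        r[c]=spotter.tip_of(c,l)
        print(l,c,[(np.round(d['at'],1).tolist(),round(d['conf'],2)) for d in r[c][:3]])
    if r['top'] and r['side']: print('   tri',tri(F['top'],r['top'][0]['at'],F['side'],r['side'][0]['at']))
print(arm.get_state(),arm.nose_length)
E
```

```text
pics
top 466.30764305805155 281.4055498655168 204.7401153758467 [0.4168 0.2147 0.9213] [-2.9663  0.0264 -1.5597]
side 465.4948216807317 288.4708765843934 214.3307665179891 [ 0.3566 -0.4424  0.5744] [-2.2032 -0.0134 -0.3203]
mixer top [([261.2, 234.6], 0.56)]
mixer side [([249.0, 227.2], 0.55)]
   tri (array([0.52 , 0.28 , 0.001]), np.float64(0.0018694389101559707))
pin top [([232.4, 211.6], 0.82)]
pin side [([257.0, 184.3], 0.57), ([260.5, 181.4], 0.48)]
   tri (array([0.5537, 0.3302, 0.0663]), np.float64(0.0014131588437999683))
deck_right top [([322.2, 213.3], 0.61)]
deck_right side [([277.1, 237.5], 0.72)]
   tri (array([0.5487, 0.1635, 0.0594]), np.float64(0.009495199286071117))
carrier top [([252.3, 210.5], 0.91), ([297.2, 215.3], 0.68)]
carrier side [([262.9, 192.8], 0.59)]
   tri (array([0.5556, 0.2928, 0.069 ]), np.float64(0.0014349137849933163))
hole top [([234.7, 212.3], 0.74), ([324.9, 214.7], 0.64)]
hole side [([259.2, 181.2], 0.95)]
   tri (array([0.5538, 0.324 , 0.0767]), np.float64(0.004651883239685658))
push_face top [([347.5, 212.5], 0.69), ([298.7, 215.2], 0.59), ([2
[... 994 characters left out ...]
p.float64(0.007284418353411766))
vial_b top [([347.4, 213.5], 0.45), ([351.8, 259.1], 0.43)]
vial_b side [([300.2, 276.8], 0.82), ([247.7, 293.8], 0.79), ([251.3, 229.2], 0.64)]
   tri (array([0.5653, 0.109 , 0.0072]), np.float64(0.007284418353411766))
{'t': 1.3, 'q': array([ 1.5281,  0.3586,  0.0119, -0.    , -1.2241, -0.2881]), 'qd': array([ 0.0016,  0.0001, -0.0001,  0.0008, -0.0003,  0.001 ]), 'joint_efforts': array([ -0.0019, -58.2383,  29.3307,   7.0026,   0.0123,  -0.    ]), 'eef_pos': array([0.2192, 0.6384, 0.2214]), 'ee_rot': array([-0.2022,  1.5708, -2.1038]), 'force': array([-0.1106, -1.2369,  1.3483]), 'moment': array([0.0071, 0.0274, 0.014 ]), 'width': 0.08762653033788435} 0.019
```

```bash
python3 - <<'E'
import cv2
for c,(x0,y0,x1,y1) in {'top':(180,140,380,290),'side':(160,130,360,280)}.items():
    im=cv2.imread(f'pics/{c}0.png'); cv2.imwrite(f'pics/{c}0z.png',cv2.resize(im[y0:y1,x0:x1],None,fx=4,fy=4,interpolation=cv2.INTER_CUBIC))
E
```

```text
(no output)
```

View pics/top0z.png

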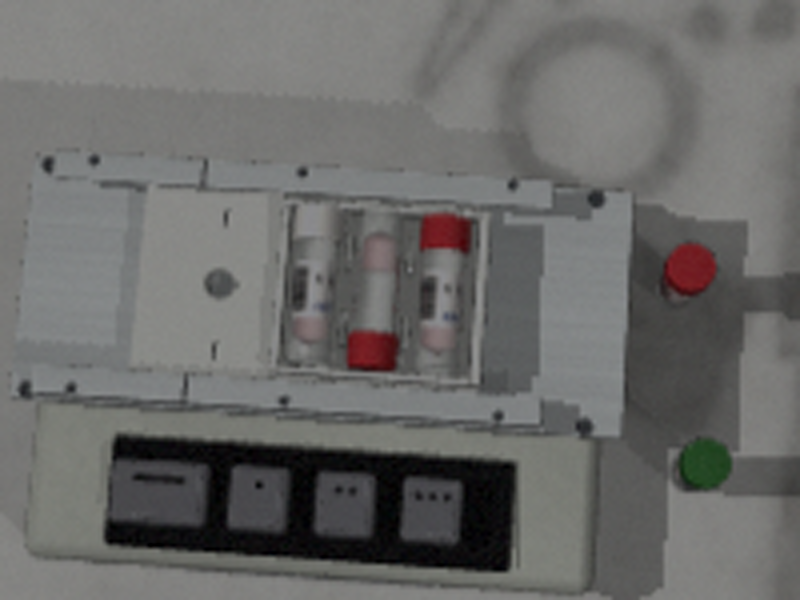

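View pics/side0z.png

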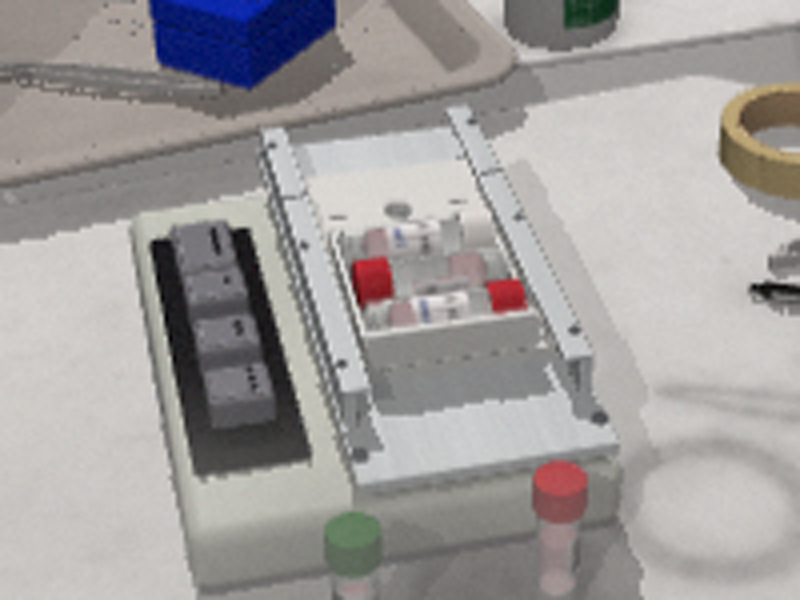

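View pics/top0.png

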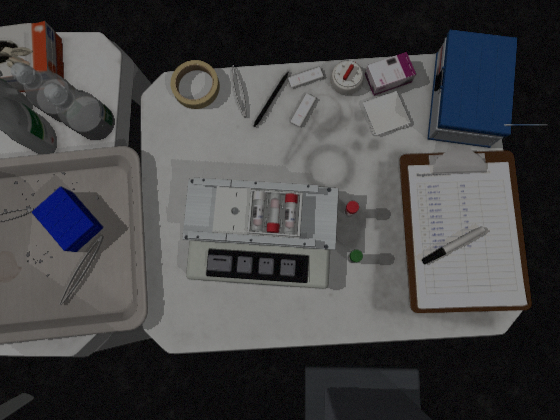

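```bash
python3 - <<'E'
from h import *
np.set_printoptions(precision=4,suppress=True)
from scipy.optimize import least_squares
F={c:viewer.grab_frame(c) for c in('top','side')}
T=lambda x,y:(180+x/4,140+y/4); S=lambda x,y:(160+x/4,130+y/4)
obs=[('top',T(632,190),(.088,-.1425,.062)),('top',T(622,437),(-.028,-.1425,.062)),
('top',T(204,173),(.030+.052,.0575,.082)),('top',T(185,388),(.030-.052,.0575,.082)),
('side',S(357,487),(-.028,-.1425,.062)),('side',S(619,445),(.088,-.1425,.062)),
('side',S(490,172),(.030+.05,.0575,.082)),('side',S(291,198),(.030-.05,.0575,.082))]
def w(p,m):
    c,s=np.cos(p[2]),np.sin(p[2]); return np.array([p[0]+c*m[0]-s*m[1],p[1]+s*m[0]+c*m[1],m[2]])
def res(p): return np.concatenate([np.array(proj(F[c],w(p,m)))-uv for c,uv,m in obs])
for sel in (None,'top','side'):
    o=[a for a in obs if sel in(None,a[0])]
    r=least_squares(lambda p:np.concatenate([np.array(proj(F[c],w(p,m)))-uv for c,uv,m in o]),[.52,.28,-.05])
    print(sel,r.x,np.round(r.fun,1))
    if sel is None: p=r.x
np.save('mix.npy',p)
c,s=np.cos(p[2]),np.sin(p[2])
def tom(q): d=np.array(q[:2])-p[:2]; return np.array([c*d[0]+s*d[1],-s*d[0]+c*d[1]])*1000
print('keys top', [tom(atz(F['top'],T(*a),z)) for a,z in(((160,492),.0535),((259,497),.061),((345,503),.061),((431,510),.061))])
print('keys side', [tom(atz(F['side'],S(*a),z)) for a,z in(((202,245),.0535),((215,287),.061),((224,333),.061),((237,377),.061))])
print('hole', tom(atz(F['top'],T(220,284),.074)),tom(atz(F['side'],S(399,211),.074)))
print('wall right top edge', tom(atz(F['top'],T(481,382),.062+.03)),tom(atz(F['top'],T(488,210),.062+.03)))
print('wall side', tom(atz(F['side'],S(365,337),.062+.028)),tom(atz(F['side'],S(538,317),.062+.028)))
for uv in ((690,268),(704,463)): print('vial',atz(F['top'],T(*uv),.072),tom(atz(F['top'],T(*uv),.072)))
for uv in (S(354,530),S(560,478)): print('vial side',atz(F['side'],uv,.072))
for k,m in dict(deckright=(.03,-.12,.062),pin=(.03,.0575,.062)).items(): print(k,w(p,m),[proj(F[q],w(p,m)) for q in F])
print(arm.get_state()['t'])
E
```

```text
None [ 0.5226  0.2792 -0.056 ] [ 0.5 -0.1  0.1 -0.1  0.1 -1.4 -0.1  0.7 -0.3 -0.1  0.1 -0.4 -0.9  0.1
  0.1 -0.1]
top [ 0.5221  0.2794 -0.0537] [ 0.3 -0.   0.1 -0.  -0.2 -1.1 -0.2  1.1]
side [ 0.5231  0.2787 -0.0594] [-0.3  0.   0.3 -0.2 -0.5  0.3  0.5 -0. ]
keys top [array([-66.8745,  69.1594]), array([-66.4511,  22.2189]), array([-66.5734, -17.4271]), array([-67.1482, -56.9628])]
keys side [array([-65.2639,  69.2686]), array([-64.8647,  19.559 ]), array([-65.9316, -19.0083]), array([-64.9689, -54.033 ])]
hole [29.1587 46.7143] [31.6923 44.9017]
wall right top edge [-10.4294 -76.0323] [ 67.8876 -74.4968]
wall side [ -9.7938 -77.1627] [ 68.0922 -81.1264]
vial [0.5636 0.1077 0.072 ] [  50.5283 -168.9366]
vial [0.4742 0.1028 0.072 ] [ -38.4321 -178.861 ]
vial side [0.4769 0.1017 0.072 ]
vial side [0.5661 0.1071 0.072 ]
deckright [0.5458 0.1577 0.062 ] [[np.float64(324.9713375322082), np.float64(217.15291693022414)], [np.float64(279.158650318947), np.float64(238.0420622488935)]]
pin [0.5557 0.335  0.062 ] [[np.float64(230.11192663310095), np.float64(211.23268817483816)], [np.float64(257.75409303861), np.float64(184.62439230317307)]]
1.4
```

```bash
python3 - <<'E'
from h import *
np.set_printoptions(precision=4,suppress=True)
s=arm.get_state(); R=Rm(s['ee_rot']); print(R)
p=np.load('mix.npy'); z=R[:,2]; a=np.degrees(np.arctan2(z[1],z[0])); t=np.degrees(p[2])
print('jaw ang',a,'spin needed',(t-a+90)%180-90)
def w(x,y): c,s_=np.cos(p[2]),np.sin(p[2]); return np.array([p[0]+c*x-s_*y,p[1]+s_*x+c*y])
for n,m in dict(start=(.03,-.105),face=(.03,-.0765),seat=(.03,-.0645),med=(-.0665,-.0175)).items():
    print(n,w(*m),'shift mm',1000*(w(*m)-s['eef_pos'][:2]))
print('dir y',w(0,1)-w(0,0))
E
```

```text
[[-0.      0.9458 -0.3248]
 [-0.     -0.3248 -0.9458]
 [-1.     -0.      0.    ]]
jaw ang -108.95483636487353 spin needed -74.25456298081309
start [0.5466 0.1727] shift mm [ 327.4058 -465.6744]
face [0.5482 0.2012] shift mm [ 329.0014 -437.2191]
seat [0.5489 0.2131] shift mm [ 329.6732 -425.2379]
med [0.4552 0.2655] shift mm [ 235.9559 -372.9091]
dir y [0.056  0.9984]
```

```bash
python3 -m handwheel '{"gripper":[-1,-1,-1,-1,-1,-1,-1,-1,-1,-1,-1,-1,-1,-1],"travel":[[0.655,-0.931,0],[0.655,-0.931,0],[0.655,-0.931,0],[0.655,-0.931,0],[0.655,-0.931,0],[0.655,-0.931,0],[0.655,-0.931,0],[0.655,-0.931,0],[0.655,-0.931,0],[0.655,-0.931,0],[0.655,-0.931,0],[0.655,-0.931,0],[0.655,-0.931,0],[0.655,-0.931,0]],"spin":[-1,-1,-1,-1,-1,-1,-1,-1,-1,-1,-1,-1,-1,-1]}' 10
python3 -m handwheel '{"gripper":[-1,-1,-1,-1,-1],"travel":[[0,0,0],[0,0,0],[0,0,0],[0,0,-0.1],[0,0,-0.1]],"spin":[-0.65,-0.65,-0.65,-0.65,-0.65]}'
python3 - <<'E'
from h import *
for c,(x0,y0,x1,y1) in {'top':(220,140,400,275),'side':(160,130,360,280)}.items():
    f=viewer.grab_frame(c); cv2.imwrite(f'pics/{c}1z.png',cv2.resize(f['pixels'][y0:y1,x0:x1],None,fx=4,fy=4,interpolation=cv2.INTER_CUBIC))
s=arm.get_state(); R=Rm(s['ee_rot']); print(s['eef_pos'],R[:,2],s['width'],s['force'],s['q'])
p=np.load('mix.npy'); d=s['eef_pos'][:2]-p[:2]; c,q=np.cos(p[2]),np.sin(p[2]); print(c*d[0]+q*d[1],-q*d[0]+c*d[1])
E
```

```text
t: 2.8
eef_pos: [0.5468, 0.1724, 0.2214]
ee_rot: [-0.73, 1.571, 2.865]
force: [-0.3, -0.0, -0.2]
width: 0.0004
t: 3.3
eef_pos: [0.5427, 0.1725, 0.1665]
ee_rot: [0.443, 1.562, -2.755]
force: [-0.6, -0.3, -1.0]
width: 0.0001
[0.54616317 0.17334553 0.17167966] [-0.99862955  0.05232197  0.00119976] 0.0005086361109066977 [-0.8038839   0.13476345  1.33704648] [ 6.48998399e-01  2.31250573e-01 -2.87031295e-01  5.77220875e-04
 -1.05450891e+00 -7.01628759e-01]
0.029481181188370544 -0.10438958083644236
```

View pics/top1z.png

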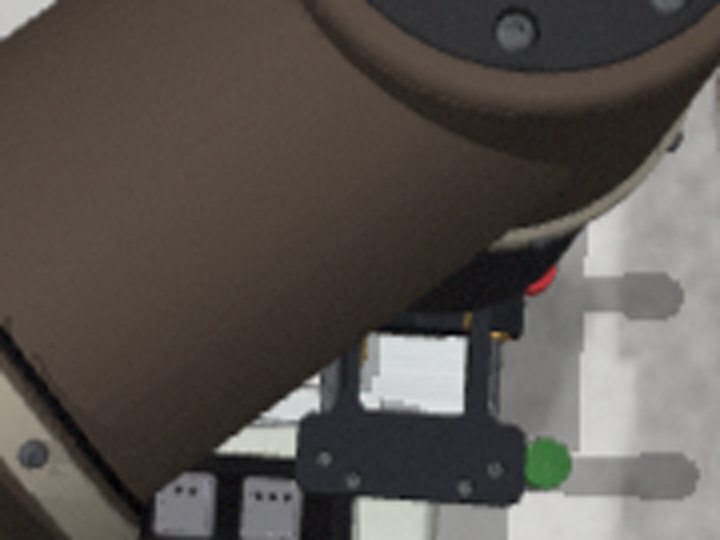

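View pics/side1z.png

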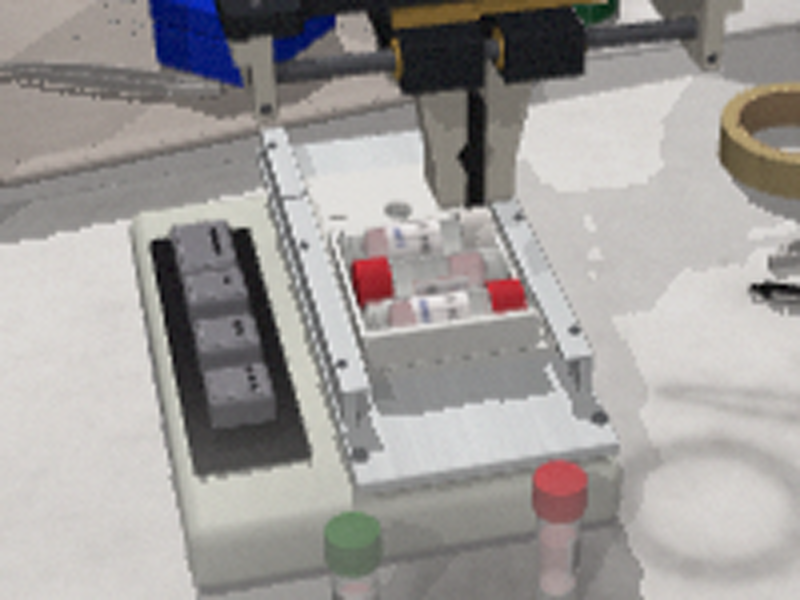

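```bash
python3 -m handwheel '{"gripper":[-1,-1,-1,-1,-1],"travel":[[0,0,-0.08],[0,0,-0.14],[0,0,-0.158],[0,0,-0.158],[0,0,-0.158]],"spin":[0,0,0,0,0]}'
python3 - <<'E'
from h import *
for c,(x0,y0,x1,y1) in {'side':(160,130,360,280)}.items():
    f=viewer.grab_frame(c); cv2.imwrite(f'pics/{c}2z.png',cv2.resize(f['pixels'][y0:y1,x0:x1],None,fx=4,fy=4,interpolation=cv2.INTER_CUBIC))
s=arm.get_state(); print(s['eef_pos'],s['force'])
p=np.load('mix.npy'); d=s['eef_pos'][:2]-p[:2]; c,q=np.cos(p[2]),np.sin(p[2]); print(c*d[0]+q*d[1],-q*d[0]+c*d[1])
E
```

```text
t: 3.9
eef_pos: [0.5481, 0.1738, 0.0946]
ee_rot: [-2.7, 1.568, 0.387]
force: [1.6, 1.6, 0.8]
width: 0.0004
[0.5481219  0.17375625 0.09473238] [-0.01500969  1.51444887  0.56583271]
0.03141384881246744 -0.10386983796901238
```

View pics/side2z.png

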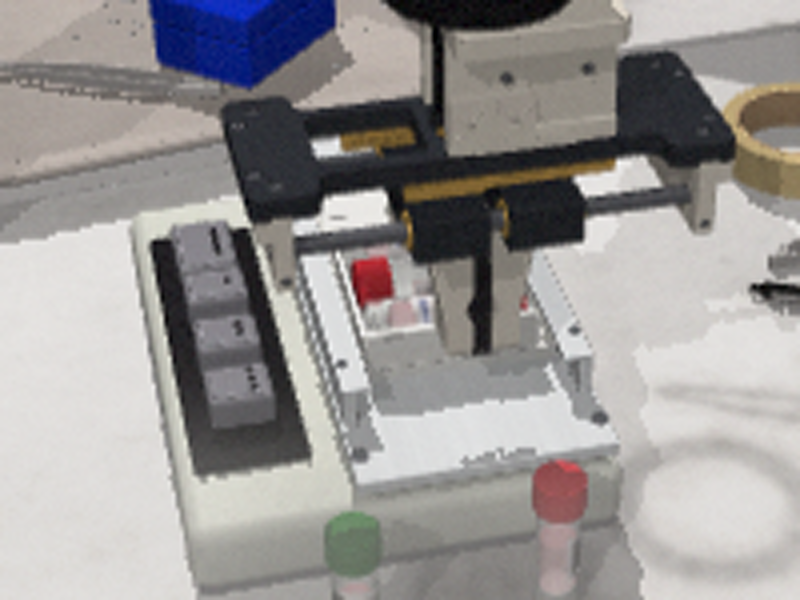

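```bash
python3 -m handwheel '{"gripper":[-1,-1,-1,-1,-1,-1,-1,-1,-1,-1],"travel":[[0,0.008,0],[0.001,0.016,0],[0.001,0.022,0],[0.001,0.025,0],[0.001,0.028,0],[0.002,0.031,0],[0.002,0.034,0],[0.002,0.037,0],[0.002,0.04,0],[0.002,0.042,0]],"spin":[0,0,0,0,0,0,0,0,0,0]}'
cat > st.py <<'E'
from h import *
import sys
np.set_printoptions(precision=4,suppress=True)
n=sys.argv[1]
f=viewer.grab_frame('side'); cv2.imwrite(f'pics/side{n}z.png',cv2.resize(f['pixels'][130:280,160:360],None,fx=4,fy=4,interpolation=cv2.INTER_CUBIC))
s=arm.get_state(); print(s['t'],s['eef_pos'],s['force'])
p=np.load('mix.npy'); d=s['eef_pos'][:2]-p[:2]; c,q=np.cos(p[2]),np.sin(p[2]); print(c*d[0]+q*d[1],-q*d[0]+c*d[1])
E
python3 st.py 3
```

```text
t: 4.95
eef_pos: [0.5478, 0.194, 0.0925]
ee_rot: [-2.441, 1.571, 0.645]
force: [0.0, -1.0, -0.5]
width: 0.0002
5.0 [0.5478 0.1941 0.0924] [ 0.753   0.4061 -0.3206]
0.029935401761409852 -0.08360864674781952
```

View pics/side3z.png

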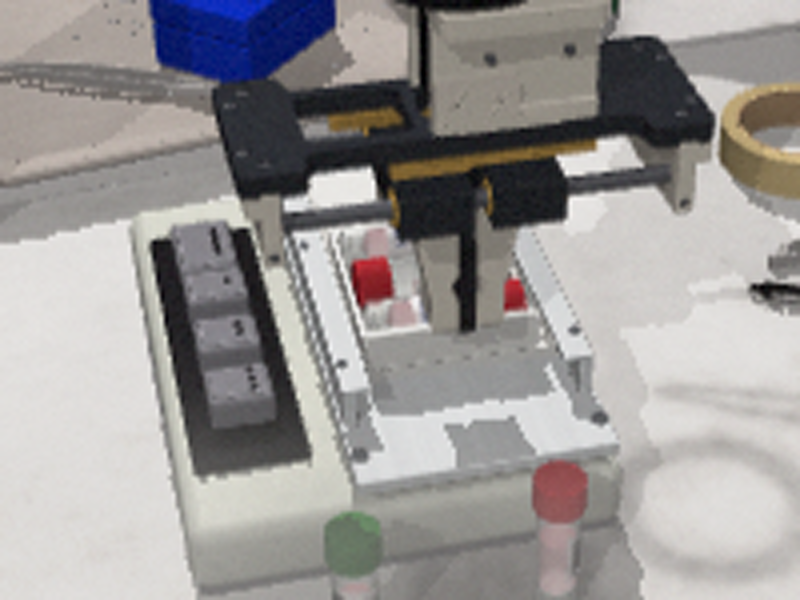

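```bash
python3 -m handwheel '{"gripper":[-1,-1,-1,-1,-1,-1,-1],"travel":[[0,0.002,0],[0,0.004,0],[0,0.006,0],[0,0.008,0],[0.001,0.010,0],[0.001,0.012,0],[0.001,0.014,0]],"spin":[0,0,0,0,0,0,0]}'
python3 st.py 4
```

```text
t: 5.7
eef_pos: [0.5483, 0.2009, 0.0924]
ee_rot: [0.69, 1.571, -2.508]
force: [0.4, 0.2, 0.3]
width: 0.0003
5.75 [0.5483 0.2011 0.0925] [ 0.1723 -0.2973  0.4568]
0.030048394755768062 -0.07659153528852414
```

View pics/side4z.png

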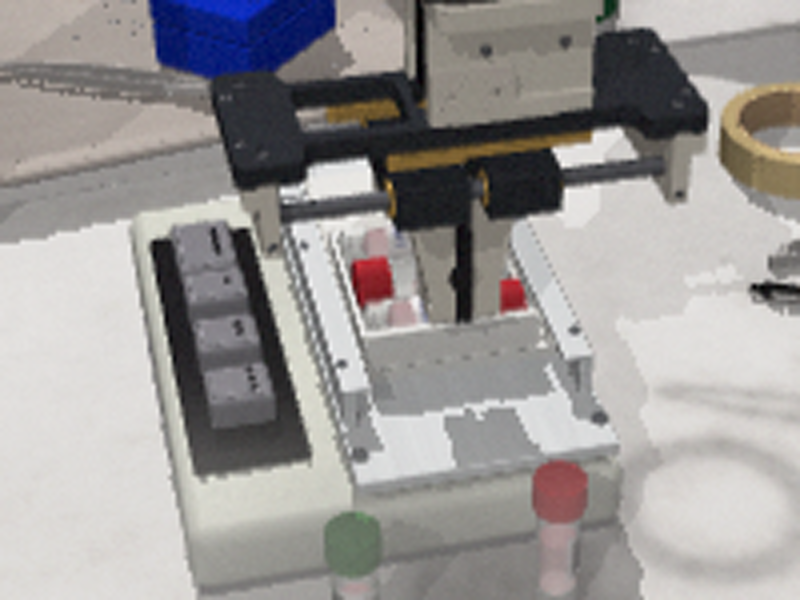

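```bash
python3 - <<'E'
from h import *
f=viewer.grab_frame('side'); p=np.load('mix.npy'); c,s=np.cos(p[2]),np.sin(p[2])
def w(x,y,z): return np.array([p[0]+c*x-s*y,p[1]+s*x+c*y,z])
def Z(x,y,z):
    u=proj(f,w(x,y,z)); return round((u[0]-160)*4),round((u[1]-130)*4)
for y in(-.0865,-.0765,-.067): print('tip',y,Z(.03,y,.0734),Z(.03,y,.1))
for y in (-.0765,-.0725,-.068,-.0645):print('wall',y,[Z(x,y,z) for x in(-.01,.07) for z in(.062,.068,.088,.092)])
E
python3 - <<'E'
import cv2
a=cv2.imread('pics/side4z.png')[200:400,300:620];b=cv2.imread('pics/side0z.png')[200:400,300:620]
import numpy as np
cv2.imwrite('pics/cmp4.png',np.hstack([cv2.resize(x,(400,250),interpolation=cv2.INTER_CUBIC) for x in(b,a)]))
E
```

```text
tip -0.0865 (458, 366) (458, 318)
tip -0.0765 (453, 353) (453, 305)
tip -0.067 (448, 341) (448, 293)
wall -0.0765 [(366, 387), (366, 376), (364, 340), (364, 333), (538, 360), (538, 350), (539, 314), (539, 307)]
wall -0.0725 [(365, 381), (364, 371), (363, 335), (362, 327), (536, 355), (536, 345), (537, 309), (537, 302)]
wall -0.068 [(363, 375), (362, 365), (361, 329), (360, 322), (533, 350), (533, 339), (534, 304), (534, 296)]
wall -0.0645 [(361, 371), (361, 360), (359, 324), (359, 317), (531, 345), (531, 335), (532, 299), (532, 292)]
```

View pics/cmp4.png

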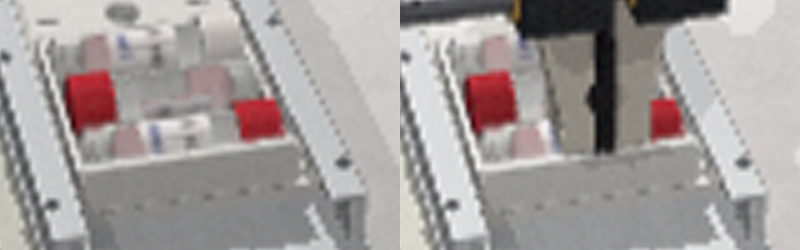

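```bash
python3 - <<'E'
from h import *
f=viewer.grab_frame('side'); p=np.load('mix.npy'); c,s=np.cos(p[2]),np.sin(p[2])
def Z(x,y,z):
    u=proj(f,np.array([p[0]+c*x-s*y,p[1]+s*x+c*y,z])); return np.round([(u[0]-160)*4,(u[1]-130)*4])
for n,x,y,z,row in((1,.0295,-.1044,.1717,205),(2,.0314,-.1039,.0947,352),(3,.0299,-.0836,.0924,330),(4,.03,-.0766,.0925,321)):
    for yo in (-.0095,.0095):
        zz=np.linspace(z-.06,z+.06,1201); r=[Z(x,y+yo,q)[1] for q in zz]; i=np.argmin(np.abs(np.array(r)-row)); print(n,yo,'tip z',zz[i],'rel TCP',zz[i]-z,Z(x,y+yo,zz[i]), 'pred',Z(x,y+yo,z-.019))
E
```

```text
1 -0.0095 tip z 0.1747 rel TCP 0.0030000000000000027 [472. 205.] pred [472. 251.]
1 0.0095 tip z 0.1631 rel TCP -0.008599999999999997 [461. 205.] pred [461. 226.]
2 -0.0095 tip z 0.1003 rel TCP 0.005599999999999994 [476. 352.] pred [476. 398.]
2 0.0095 tip z 0.08650000000000001 rel TCP -0.008199999999999999 [465. 352.] pred [466. 372.]
3 -0.0095 tip z 0.0978 rel TCP 0.005400000000000002 [461. 330.] pred [462. 375.]
3 0.0095 tip z 0.0844 rel TCP -0.007999999999999993 [451. 330.] pred [451. 350.]
4 -0.0095 tip z 0.0977 rel TCP 0.005199999999999996 [458. 321.] pred [458. 366.]
4 0.0095 tip z 0.0844 rel TCP -0.008099999999999996 [448. 321.] pred [448. 341.]
```

```bash
python3 - <<'E'
import cv2
a=cv2.imread('pics/side2z.png')[180:420,340:620];
cv2.imwrite('pics/z2.png',cv2.resize(a,None,fx=2.5,fy=2.5,interpolation=cv2.INTER_CUBIC))
E
```

```text
(no output)
```

View pics/z2.png

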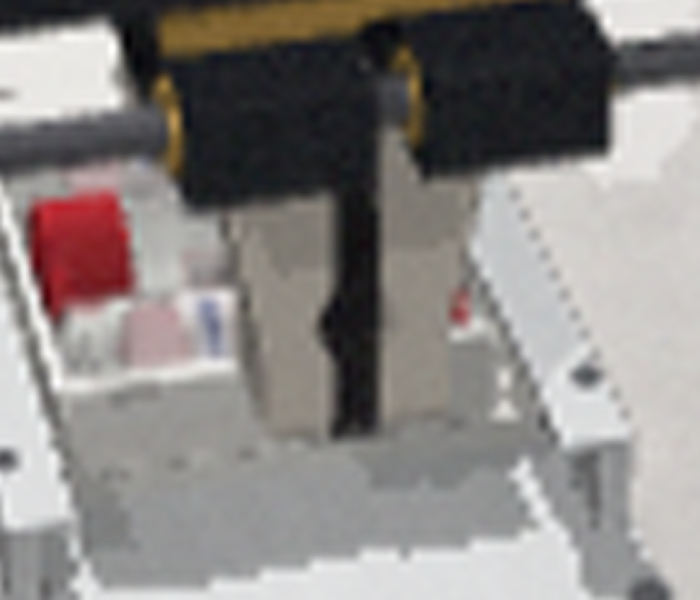

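```bash
python3 - <<'E'
from h import *
for c,(x0,y0,x1,y1) in {'top':(200,140,400,290),'side':(160,130,360,280)}.items():
    f=viewer.grab_frame(c); cv2.imwrite(f'pics/{c}5z.png',cv2.resize(f['pixels'][y0:y1,x0:x1],None,fx=4,fy=4,interpolation=cv2.INTER_CUBIC))
E
```

```text
(no output)
```

View pics/top5z.png

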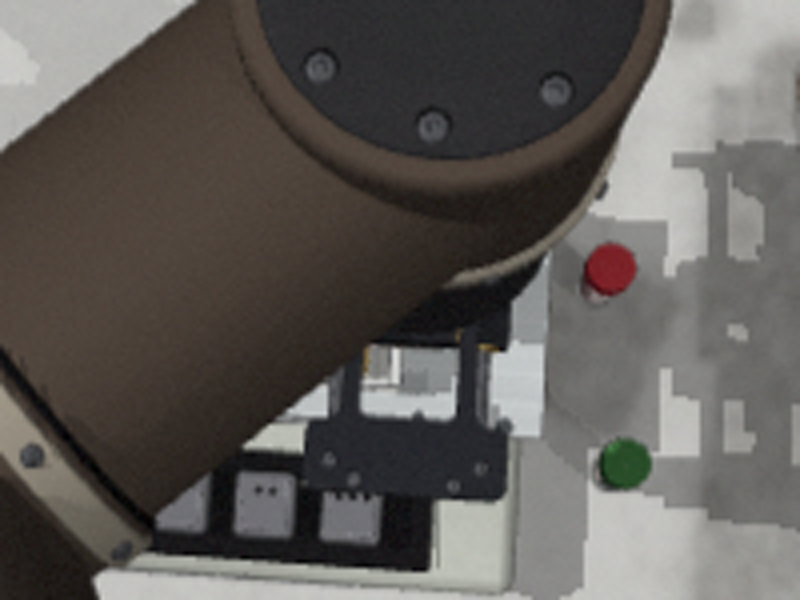

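View pics/side5z.png

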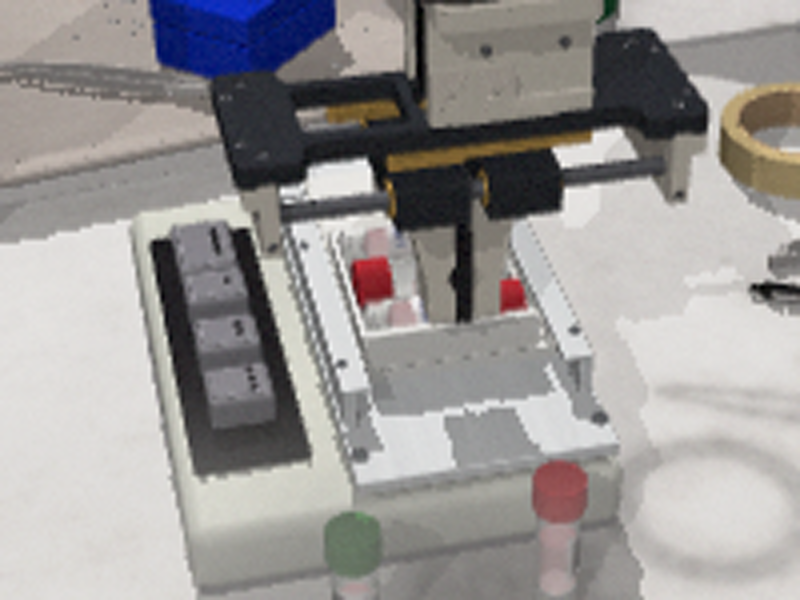

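```bash
python3 - <<'E'
from h import *
np.set_printoptions(precision=4,suppress=True)
F={c:viewer.grab_frame(c) for c in('top','side')}
T=lambda x,y:(200+x/4,140+y/4); S=lambda x,y:(160+x/4,130+y/4)
p=np.load('mix.npy'); c,s=np.cos(p[2]),np.sin(p[2])
def tom(q): d=q[:2]-p[:2]; return np.round(1000*np.array([c*d[0]+s*d[1],-s*d[0]+c*d[1],q[2]]),1)
for n,a,b in(('FR',(505,495),(240,183)),('FL',(306,482),(214,82)),('BL',(310,420),(282,74)),('BR',(510,425),(312,170))):
    q,e=tri(F['top'],T(*a),F['side'],S(*b)); print(n,tom(q),e)
E
```

```text
FR [ -62.9 -117.6  201. ] 0.0005980895255844682
FL [-62.7 -41.4 204.1] 0.0015539732271766566
BL [-36.7 -41.5 204.2] 0.006006454491639818
BR [ -35.7 -118.1  203. ] 0.0016679591153951974
```

```bash
python3 - <<'E'
from h import *
f=viewer.grab_frame('side'); p=np.load('mix.npy'); c,s=np.cos(p[2]),np.sin(p[2])
def Z(x,y,z):
    u=proj(f,np.array([p[0]+c*x-s*y,p[1]+s*x+c*y,z])); return np.round([(u[0]-160)*4,(u[1]-130)*4]).astype(int).tolist()
for y in(-.095,-.08,-.07):
  for z in(.202,.139,.12): print(y,z,[Z(x,y,z) for x in(-.065,.03,.125)])
E
python3 - <<'E'
import cv2
a=cv2.imread('pics/side5z.png')[40:380,220:700];
cv2.imwrite('pics/z5.png',cv2.resize(a,None,fx=1.66,fy=1.66,interpolation=cv2.INTER_CUBIC))
E
```

```text
-0.095 0.202 [[225, 152], [462, 123], [686, 96]]
-0.095 0.139 [[237, 285], [462, 254], [676, 224]]
-0.095 0.12 [[241, 323], [462, 291], [673, 261]]
-0.08 0.202 [[220, 133], [453, 105], [674, 79]]
-0.08 0.139 [[232, 265], [454, 235], [665, 206]]
-0.08 0.12 [[235, 302], [454, 272], [662, 243]]
-0.07 0.202 [[216, 121], [447, 94], [666, 68]]
-0.07 0.139 [[229, 252], [448, 223], [657, 195]]
-0.07 0.12 [[232, 289], [449, 259], [655, 231]]
```

View pics/z5.png

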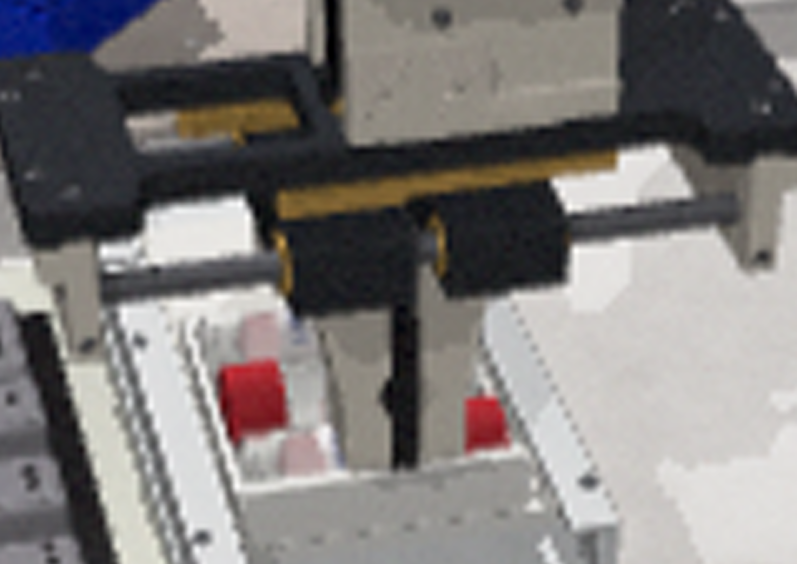

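```bash
python3 -m handwheel '{"gripper":[-1,-1,-1,-1,-1],"travel":[[-0.002,-0.028,0],[-0.003,-0.056,0],[-0.003,-0.056,-0.016],[-0.003,-0.056,-0.016],[-0.003,-0.056,-0.016]],"spin":[0,0,0,0,0]}'
python3 st.py 6
```

```text
t: 6.6
eef_pos: [0.5467, 0.1725, 0.0842]
ee_rot: [0.734, 1.57, -2.464]
force: [0.3, 0.3, 0.8]
width: 0.0005
6.65 [0.5468 0.1728 0.0844] [-0.0879  0.2606  0.8561]
0.030193433874173087 -0.10485704852903438
```

View pics/side6z.png

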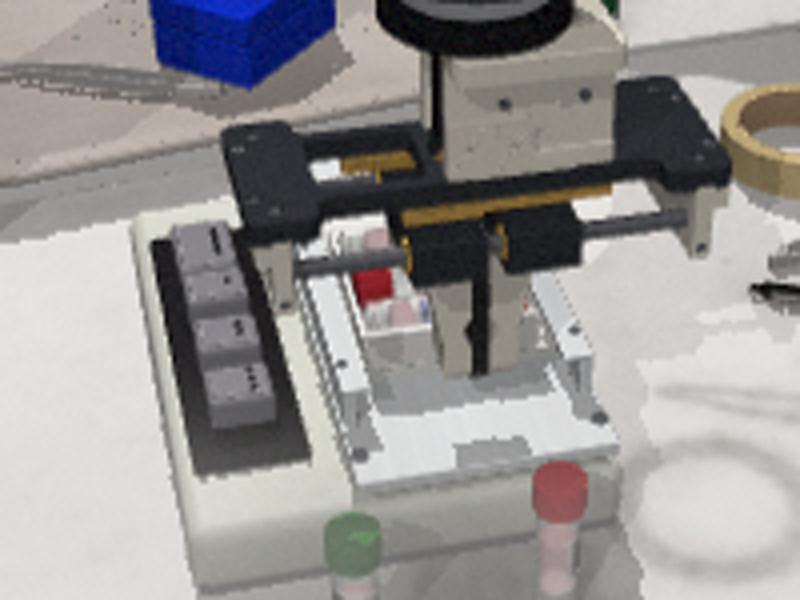

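```bash
python3 -m handwheel '{"gripper":[-1,-1,-1,-1],"travel":[[0,0,-0.003],[0,0,-0.006],[0,0,-0.009],[0,0,-0.01]],"spin":[0,0,0,0]}'
python3 st.py 7
```

```text
t: 7.05
eef_pos: [0.5466, 0.1729, 0.0792]
ee_rot: [0.61, 1.571, -2.587]
force: [-0.6, 1.0, -0.3]
width: 0.0005
7.1 [0.5466 0.1729 0.0792] [ 0.7212  0.1577 -0.0408]
0.029980876872386618 -0.1048120053349042
```

```bash
python3 -m handwheel '{"gripper":[-1,-1,-1,-1],"travel":[[0,0,-0.003],[0,0,-0.006],[0,0,-0.009],[0,0,-0.01]],"spin":[0,0,0,0]}'
python3 st.py 8
```

```text
t: 7.5
eef_pos: [0.5466, 0.1728, 0.0742]
ee_rot: [0.568, 1.57, -2.629]
force: [-0.3, 0.4, 0.0]
width: 0.0004
7.55 [0.5466 0.1728 0.0742] [-0.2126  0.5714  0.3277]
0.02998639923309077 -0.10491499887647816
```

View pics/side8z.png

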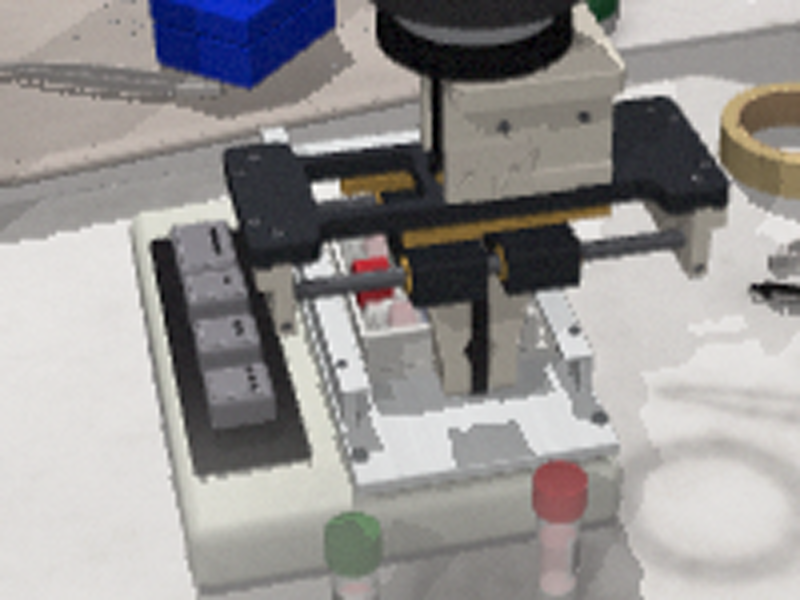

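```bash
python3 -m handwheel '{"gripper":[-1,-1,-1,-1,-1,-1,-1,-1,-1,-1],"travel":[[0,0,-0.008],[0,0.004,-0.008],[0,0.010,-0.008],[0.001,0.015,-0.008],[0.001,0.018,-0.008],[0.001,0.021,-0.008],[0.001,0.024,-0.008],[0.002,0.027,-0.008],[0.002,0.030,-0.008],[0.002,0.033,-0.008]],"spin":[0,0,0,0,0,0,0,0,0,0]}'
python3 st.py 9
```

```text
t: 8.55
eef_pos: [0.5478, 0.1895, 0.0705]
ee_rot: [2.352, 1.571, -0.845]
force: [0.2, 1.2, -0.2]
width: 0.0008
8.6 [0.5478 0.1897 0.0705] [-0.4306 -0.168   0.3507]
0.030193074269490788 -0.08801420281938863
```

View pics/side9z.png

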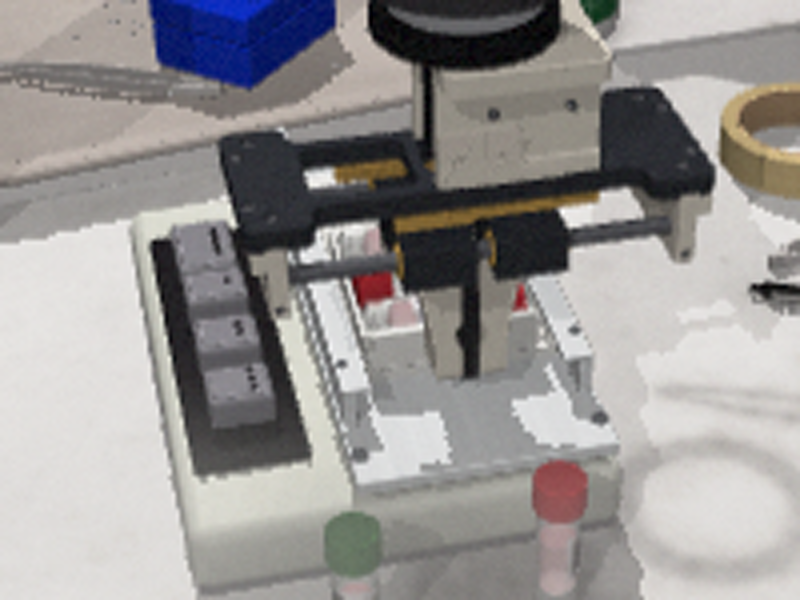

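```bash
python3 -m handwheel '{"gripper":[-1,-1,-1,-1,-1,-1],"travel":[[0,0.002,0],[0,0.004,0],[0,0.006,0],[0,0.008,0],[0.001,0.010,0],[0.001,0.012,0]],"spin":[0,0,0,0,0,0]}'
python3 st.py 10
```

```text
t: 9.2
eef_pos: [0.5483, 0.1953, 0.0705]
ee_rot: [1.165, 1.571, -2.033]
force: [1.1, -1.4, 0.7]
width: 0.0003
9.25 [0.5483 0.1955 0.0705] [-0.6292  0.7053 -0.6637]
0.030356796521343956 -0.08215550469356858
```

View pics/side10z.png

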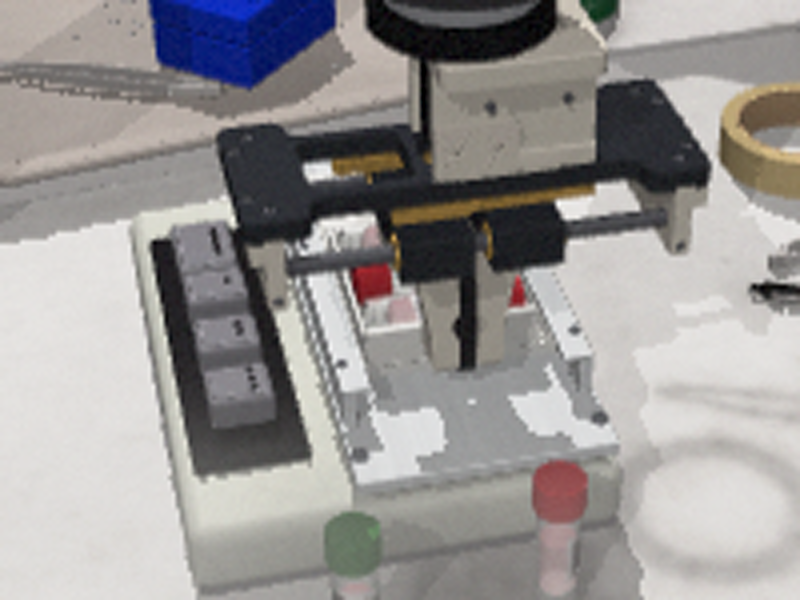

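```bash
python3 -m handwheel '{"gripper":[-1,-1,-1,-1,-1,-1],"travel":[[0,0.002,0],[0,0.004,0],[0,0.006,0],[0,0.008,0],[0.001,0.010,0],[0.001,0.010,0]],"spin":[0,0,0,0,0,0]}'
python3 st.py 11
```

```text
t: 9.85
eef_pos: [0.5489, 0.2007, 0.0705]
ee_rot: [-2.292, 1.57, 0.794]
force: [-0.1, 0.1, -0.2]
width: 0.0004
9.9 [0.5489 0.2006 0.0705] [ 0.6221  0.0766 -0.1316]
0.03067199278261326 -0.07697997444196596
```

View pics/side11z.png

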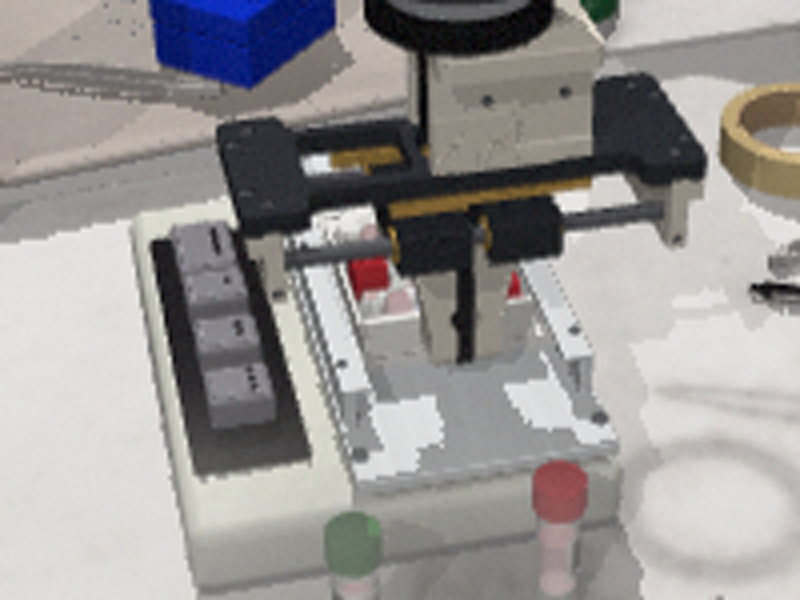

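```bash
python3 -m handwheel '{"gripper":[-1,-1,-1,-1,-1],"travel":[[0,0.002,0],[0,0.004,0],[0,0.006,0],[0,0.008,0],[0,0.008,0]],"spin":[0,0,0,0,0]}'
python3 st.py 12
cat > cap.py <<'E'
import cv2,glob,numpy as np
for n in ['0','9','10','11','12','13','14','15','16']:
    im=cv2.imread(f'pics/side{n}z.png')
    if im is None: continue
    r=im[230:320,340:400].astype(int); m=(r[...,2]>90)&(r[...,1]<60)
    y,x=np.nonzero(m); print(n,'red cap left',x.min()+340,'bottom',np.percentile(y,95)+230,'cx',x[y>y.max()-25].mean()+340)
E
python3 cap.py
```

```text
t: 10.4
eef_pos: [0.5488, 0.2045, 0.0705]
ee_rot: [1.916, 1.571, -1.281]
force: [1.0, -0.9, 0.3]
width: 0.0004
10.45 [0.5487 0.2045 0.0705] [-0.3662 -0.0076  0.0507]
0.030312536370471987 -0.07318777489441798
0 red cap left 351 bottom 297.0 cx 372.73881932021465
9 red cap left 352 bottom 298.0 cx 372.71272727272725
10 red cap left 351 bottom 295.0 cx 371.5265780730897
11 red cap left 348 bottom 289.0 cx 368.2173112338858
12 red cap left 347 bottom 285.0 cx 367.43470149253733[ WARN:0@0.137] global loadsave.cpp:275 findDecoder imread_('pics/side13z.png'): can't open/read file: check file path/integrity
[ WARN:0@0.137] global loadsave.cpp:275 findDecoder imread_('pics/side14z.png'): can't open/read file: check file path/integrity
[ WARN:0@0.137] global loadsave.cpp:275 findDecoder imread_('pics/side15z.png'): can't open/read file: check file path/integrity
[ WARN:0@0.137] global loadsave.cpp:275 findDecoder imread_('pics/side16z.png'): can't open/read file: check file path/integrity
```

View pics/side12z.png

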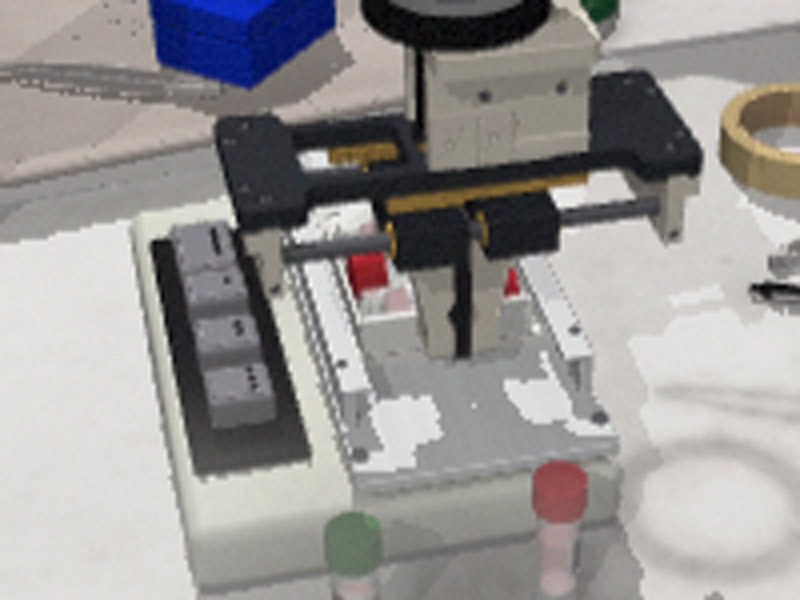

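```bash
python3 -m handwheel '{"gripper":[-1,-1,-1,-1],"travel":[[0,0.001,0],[0,0.002,0],[0,0.003,0],[0,0.003,0]],"spin":[0,0,0,0]}'
python3 st.py 13;python3 cap.py 2>/dev/null
```

```text
t: 10.85
eef_pos: [0.5487, 0.2058, 0.0704]
ee_rot: [0.801, 1.571, -2.396]
force: [-0.1, -1.3, 1.3]
width: 0.0005
10.9 [0.5487 0.2058 0.0704] [-0.1821 -0.2434  1.201 ]
0.030201623315308204 -0.07180420956737528
0 red cap left 351 bottom 297.0 cx 372.73881932021465
9 red cap left 352 bottom 298.0 cx 372.71272727272725
10 red cap left 351 bottom 295.0 cx 371.5265780730897
11 red cap left 348 bottom 289.0 cx 368.2173112338858
12 red cap left 347 bottom 285.0 cx 367.43470149253733
13 red cap left 347 bottom 284.0 cx 366.3876811594203
```

View pics/side13z.png

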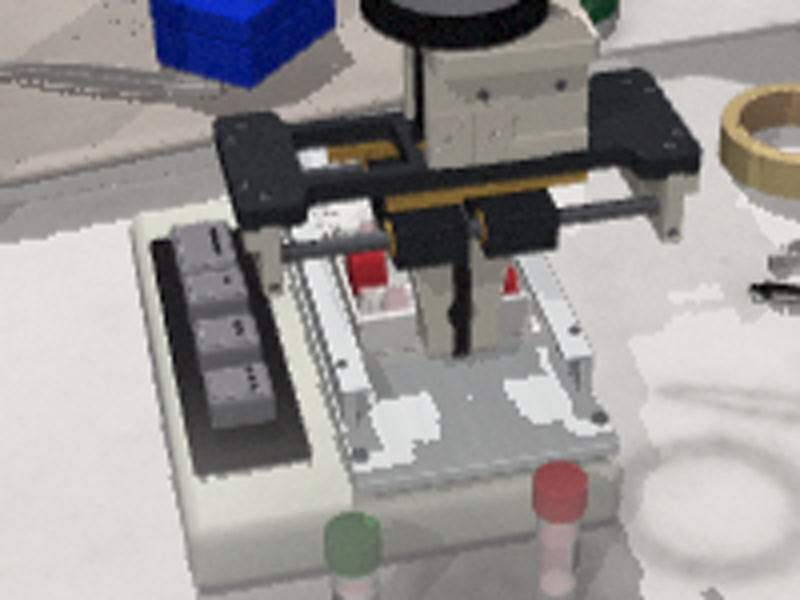

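```bash
python3 -m handwheel '{"gripper":[-1,-1,-1,-1],"travel":[[0,0.001,0],[0,0.002,0],[0,0.003,0],[0,0.003,0]],"spin":[0,0,0,0]}'
python3 st.py 14;python3 cap.py 2>/dev/null|tail -2
```

```text
t: 11.3
eef_pos: [0.5484, 0.2061, 0.0704]
ee_rot: [1.127, 1.569, -2.07]
force: [1.0, -7.7, 2.9]
width: 0.0004
11.35 [0.5484 0.2061 0.0704] [ 0.5669 -6.3517  2.2357]
0.029875369011690762 -0.07160062108008282
13 red cap left 347 bottom 284.0 cx 366.3876811594203
14 red cap left 346 bottom 284.0 cx 365.0469314079422
```

View pics/side14z.png

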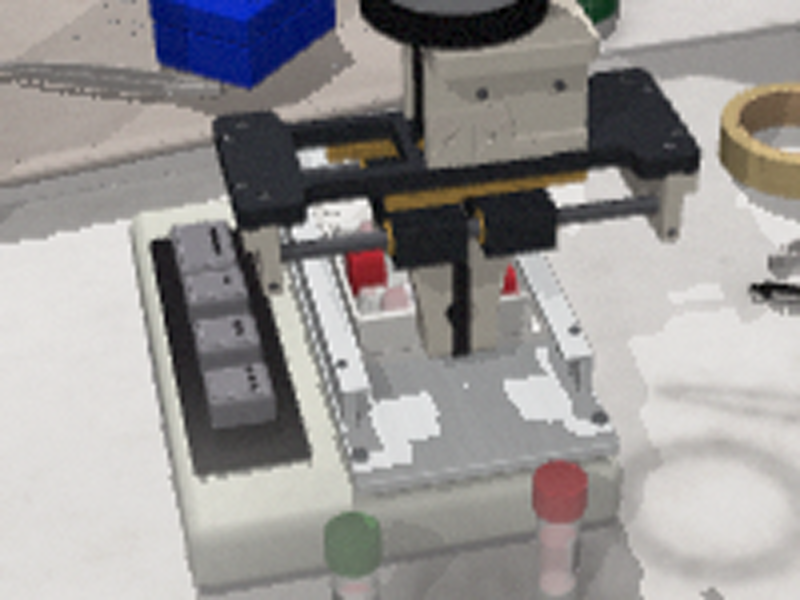

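```bash
python3 -m handwheel '{"gripper":[-1,-1,-1,-1,-1,1,1,1,1,1,1,1],"travel":[[-0.002,-0.03,0],[-0.002,-0.03,0.04],[-0.002,-0.03,0.14],[-0.002,-0.03,0.24],[-0.1,0.02,0.24],[-0.2,0.07,0.24],[-0.292,0.122,0.24],[-0.292,0.122,0.24],[-0.292,0.122,0.24],[-0.292,0.122,0.24],[-0.292,0.122,0.24],[-0.292,0.122,0.24]],"spin":[0,0,0,0,0,0,0,0,0,0,0,0]}'
python3 st.py 15
python3 - <<'E'
from h import *
f=viewer.grab_frame('top'); cv2.imwrite('pics/top15z.png',cv2.resize(f['pixels'][140:290,180:380],None,fx=4,fy=4,interpolation=cv2.INTER_CUBIC))
print(arm.get_state()['width'])
E
```

```text
t: 12.55
eef_pos: [0.4034, 0.2679, 0.1902]
ee_rot: [0.919, 1.57, -2.28]
force: [-0.5, 0.6, 0.8]
width: 0.051
12.6 [0.4034 0.2679 0.1902] [ 0.8965 -0.171  -0.279 ]
-0.11836813187885739 -0.018023274535173293
0.05898453443515381
```

View pics/side15z.png

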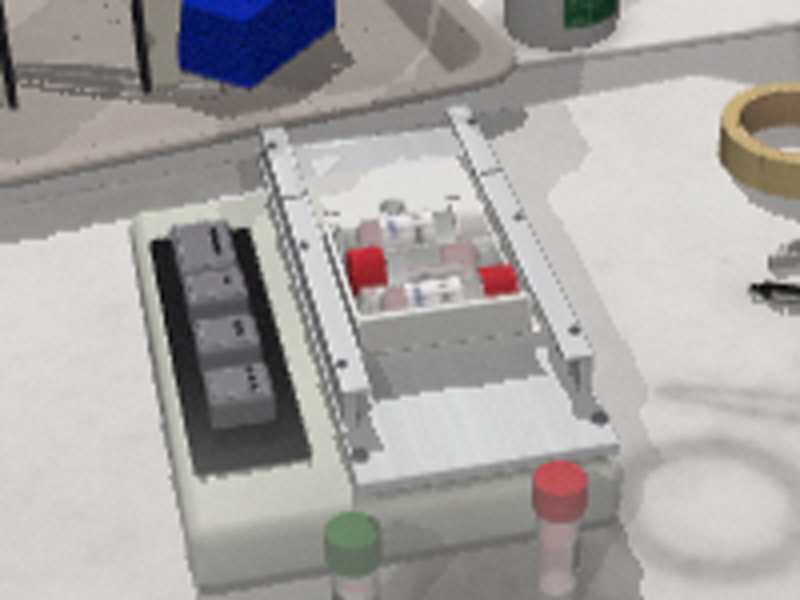

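View pics/top15z.png

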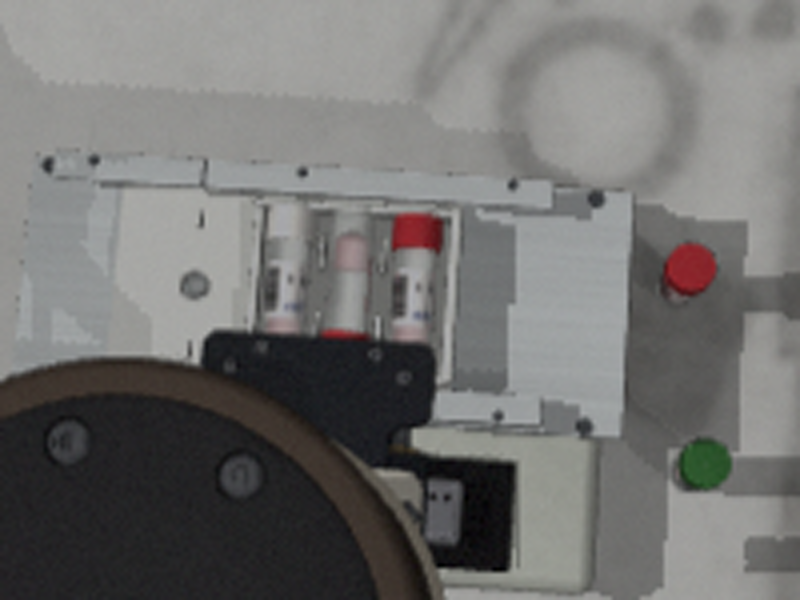

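```bash
python3 - <<'E'
from h import *
import cv2
f=viewer.grab_frame('side'); g=viewer.grab_frame('top'); p=np.load('mix.npy'); c,s=np.cos(p[2]),np.sin(p[2])
def Z(F,o,x,y,z):
    u=proj(F,np.array([p[0]+c*x-s*y,p[1]+s*x+c*y,z])); return np.round([(u[0]-o[0])*4,(u[1]-o[1])*4]).astype(int).tolist()
for y in(.0545,.0575): 
  for z in(.068,.074): print(y,z,'hole side',Z(f,(160,130),.03,y,z),'top',Z(g,(180,140),.03,y,z))
print('plate left edge y .0955', [Z(f,(160,130),.03,.0955,z) for z in(.062,.068,.074)],'wall top ',[Z(f,(160,130),x,-.0645,.088) for x in(-.01,.07)])
cv2.imwrite('pics/z16.png',cv2.resize(f['pixels'][155:225,215:315],None,fx=8,fy=8,interpolation=cv2.INTER_CUBIC))
cv2.imwrite('pics/full16.png',f['pixels'])
for l in('hole','pin'): print(l,[(spotter.tip_of(k,l) or [None])[0] for k in('side','top')])
E
```

```text
0.0545 0.068 hole side [392, 212] top [205, 283]
0.0545 0.074 hole side [392, 202] top [203, 281]
0.0575 0.068 hole side [391, 209] top [199, 283]
0.0575 0.074 hole side [390, 198] top [197, 281]
plate left edge y .0955 [[376, 181], [375, 171], [375, 161]] wall top  [[359, 324], [532, 299]]
hole [{'at': [258.2, 181.9], 'conf': 0.55}, {'at': [230.7, 213.1], 'conf': 0.87}]
pin [{'at': [256.3, 185.3], 'conf': 0.65}, {'at': [232.3, 210.6], 'conf': 0.93}]
```

View pics/z16.png

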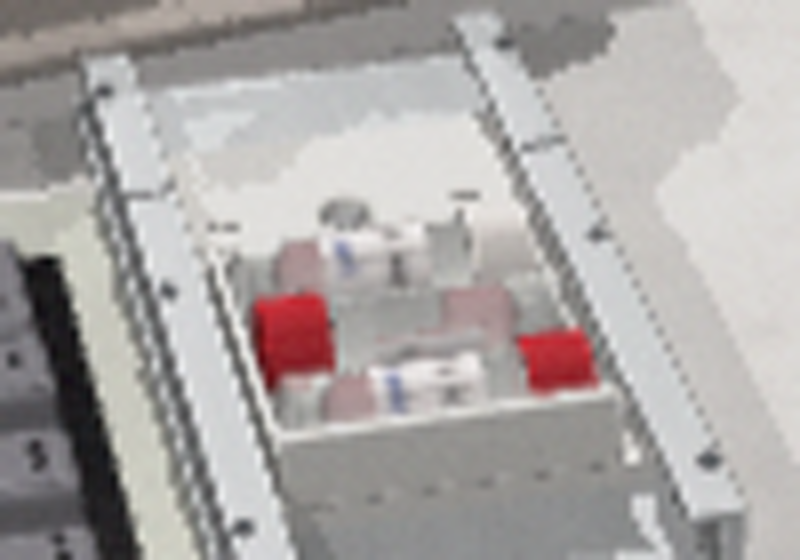

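View pics/full16.png

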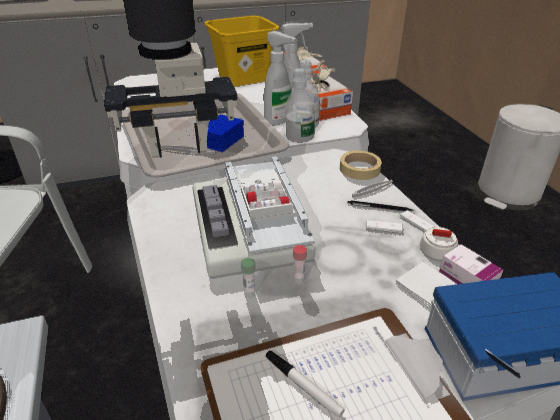

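```bash
python3 -m handwheel '{"gripper":[1,1,1,1,1,1],"travel":[[0,0,-0.06],[0,0,-0.12],[0,0,-0.12],[0,0,-0.12],[0,0,-0.12],[0,0,-0.12]],"spin":[0,0,0,0,0,0]}'
python3 - <<'E'
from h import *
f=viewer.grab_frame('side'); p=np.load('mix.npy'); c,s=np.cos(p[2]),np.sin(p[2]); st=arm.get_state()
cv2.imwrite('pics/z17.png',cv2.resize(f['pixels'][90:240,110:310],None,fx=4,fy=4,interpolation=cv2.INTER_CUBIC))
t=st['eef_pos']; jx=np.array([c,s,0]); jy=np.array([-s,c,0])
d=t[:2]-p[:2]; print(t,st['width'],st['force'],c*d[0]+s*d[1],-s*d[0]+c*d[1])
h=st['width']/2
for e in(-1,1):
  for off in (h,h+.021):
    for y in (-.0095,.0095):
      print(e,off,y,[ [round((a-b)*4) for a,b in zip(proj(f,t+e*off*jx+y*jy+np.array([0,0,zz])),(110,90))] for zz in(-.019,.004)])
E
```

```text
t: 13.55
eef_pos: [0.4034, 0.2692, 0.1319]
ee_rot: [-2.194, 1.568, 0.892]
force: [-0.6, -0.4, 0.8]
width: 0.0876
[0.4032603  0.26905293 0.13173324] 0.08771978240327903 [0.11411564 0.14579651 0.06186204] -0.11855575945341318 -0.01683274836227936
-1 0.043859891201639516 -0.0095 [[196, 438], [188, 394]]
-1 0.043859891201639516 0.0095 [[194, 415], [186, 371]]
-1 0.06485989120163951 -0.0095 [[146, 445], [137, 401]]
-1 0.06485989120163951 0.0095 [[145, 421], [136, 377]]
1 0.043859891201639516 -0.0095 [[398, 411], [393, 368]]
1 0.043859891201639516 0.0095 [[392, 389], [388, 346]]
1 0.06485989120163951 -0.0095 [[444, 405], [441, 362]]
1 0.06485989120163951 0.0095 [[438, 383], [434, 340]]
```

View pics/z17.png

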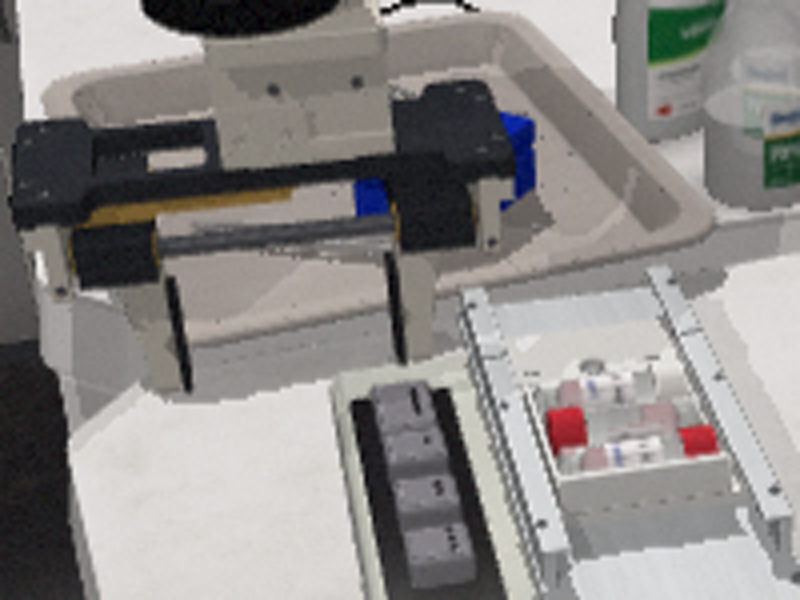

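```bash
python3 -m handwheel '{"gripper":[1,1,1,1,1],"travel":[[0,-0.002,-0.05],[0,-0.002,-0.1],[0,-0.002,-0.126],[0,-0.002,-0.126],[0,-0.002,-0.126]],"spin":[0,0,0,0,0]}'
python3 st.py 18
python3 - <<'E'
from h import *
f=viewer.grab_frame('side')
cv2.imwrite('pics/z18.png',cv2.resize(f['pixels'][130:280,130:330],None,fx=4,fy=4,interpolation=cv2.INTER_CUBIC))
E
```

```text
t: 14.1
eef_pos: [0.4031, 0.2678, 0.0682]
ee_rot: [-2.561, 1.57, 0.525]
force: [-0.2, 0.9, 0.9]
width: 0.0879
14.15 [0.4033 0.2681 0.0686] [0.182  0.7648 1.1193]
-0.1184644417079834 -0.01782112952683146
```

View pics/z18.png

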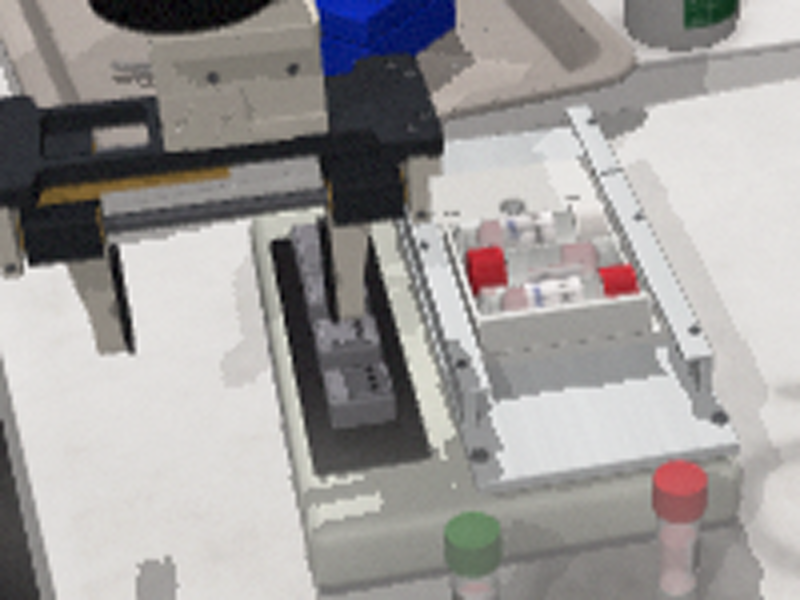

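```bash
python3 -m handwheel '{"gripper":[1,1,1,1,1,1,1,1],"travel":[[0,-0.006,-0.004],[0,-0.006,-0.01],[0,-0.006,-0.016],[0,-0.006,-0.022],[0,-0.006,-0.025],[0,-0.006,-0.028],[0,-0.006,-0.03],[0,-0.006,-0.03]],"spin":[0,0,0,0,0,0,0,0]}'
python3 - <<'E'
from h import *
f=viewer.grab_frame('side'); print(arm.get_state()['eef_pos'],arm.get_state()['force'])
cv2.imwrite('pics/z19.png',cv2.resize(f['pixels'][130:280,130:330],None,fx=4,fy=4,interpolation=cv2.INTER_CUBIC))
E
```

```text
t: 15.0
eef_pos: [0.4027, 0.2643, 0.0525]
ee_rot: [1.269, 1.57, -1.929]
force: [-0.3, -1.5, 3.2]
width: 0.0876
[0.40267762 0.26427717 0.05251756] [-1.4933501  -1.0650241   3.23128472]
```

View pics/z19.png

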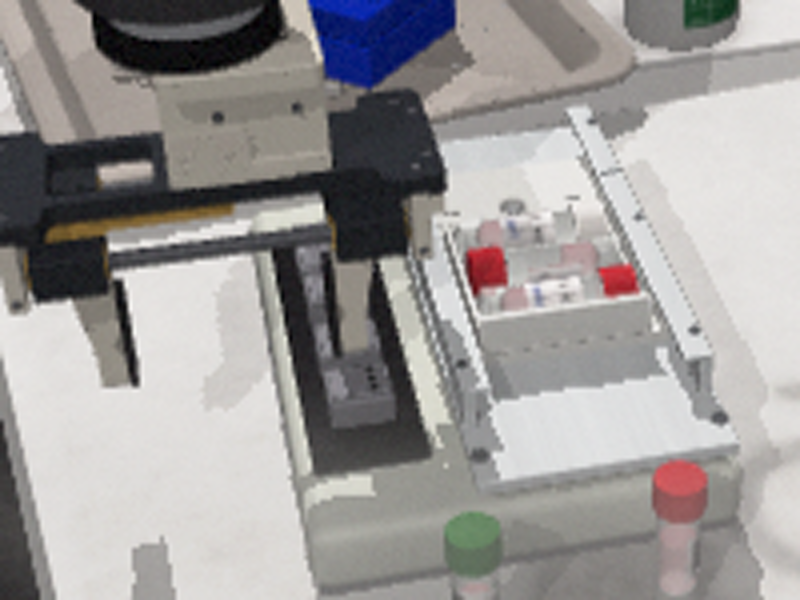

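```bash
python3 -m handwheel '{"gripper":[1,1,1,1,1],"travel":[[0,0,-0.002],[0,0,-0.004],[0,0,-0.006],[0,0,-0.008],[0,0,-0.008]],"spin":[0,0,0,0,0]}'
```

```text
t: 15.55
eef_pos: [0.4027, 0.2643, 0.0482]
ee_rot: [0.9, 1.571, -2.297]
force: [0.4, -0.3, 0.5]
width: 0.0875
```

```bash
python3 -m handwheel '{"gripper":[1,1,1,1],"travel":[[0,0,-0.002],[0,0,-0.004],[0,0,-0.006],[0,0,-0.006]],"spin":[0,0,0,0]}'
```

```text
t: 15.95
eef_pos: [0.4028, 0.2645, 0.0454]
ee_rot: [-2.432, 1.571, 0.654]
force: [-0.0, -0.9, 3.4]
width: 0.0877
```

```bash
python3 -m handwheel '{"gripper":[1,1,1,1],"travel":[[0,0,-0.002],[0,0,-0.004],[0,0,-0.006],[0,0,-0.006]],"spin":[0,0,0,0]}'
python3 - <<'E'
from h import *
f=viewer.grab_frame('side'); print(arm.get_state()['eef_pos'],arm.get_state()['force'])
cv2.imwrite('pics/z20.png',cv2.resize(f['pixels'][130:280,130:330],None,fx=4,fy=4,interpolation=cv2.INTER_CUBIC))
E
```

```text
t: 16.35
eef_pos: [0.403, 0.2645, 0.0445]
ee_rot: [-2.695, 1.57, 0.391]
force: [-10.7, -5.3, 28.1]
width: 0.0876
[0.40301772 0.26453563 0.04447919] [-9.92125311 -5.30996721 27.17274245]
```

View pics/z20.png

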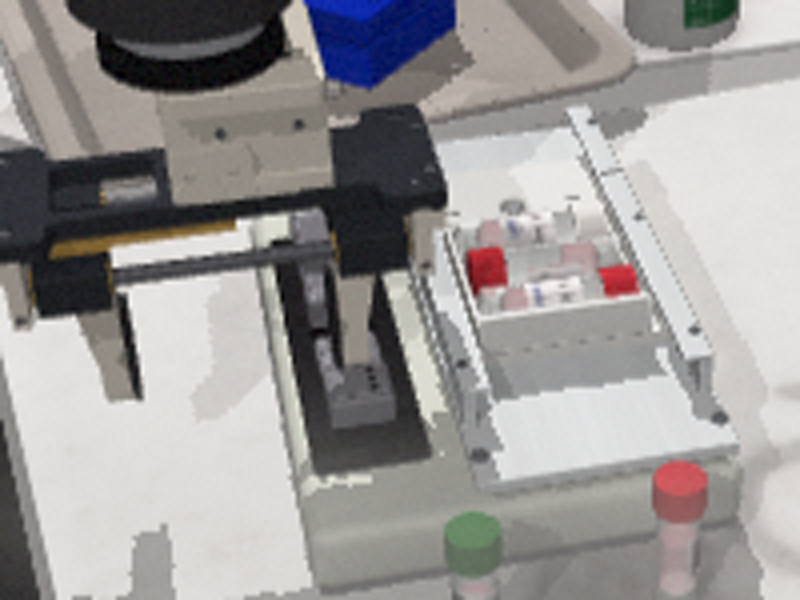

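```bash
python3 -m handwheel '{"gripper":[1,1,1,1,1,1],"travel":[[0,0,0.01],[0,0,0.04],[0,0,0.12],[0,0,0.22],[0,0.05,0.32],[0,0.05,0.32]],"spin":[0,0,0,0,0,0]}'
python3 st.py 21
python3 - <<'E'
from h import *
F={c:viewer.grab_frame(c) for c in('side','top')}
cv2.imwrite('pics/top21.png',F['top']['pixels'])
cv2.imwrite('pics/z21.png',cv2.resize(F['side']['pixels'][160:260,180:320],None,fx=5.5,fy=5.5,interpolation=cv2.INTER_CUBIC))
for l in('hole','pin','carrier','vial_a','key_stop_top','key_slow_top','key_medium_top','key_fast_top'): print(l,[[np.round(d['at'],1).tolist() for d in spotter.tip_of(k,l)[:2]] for k in('side','top')])
E
```

```text
t: 17.0
eef_pos: [0.4052, 0.2931, 0.2086]
ee_rot: [-2.238, 1.56, 0.849]
force: [-0.1, -0.0, -1.1]
width: 0.0876
17.05 [0.4042 0.2922 0.2064] [ 0.4093 -0.5905  0.7236]
-0.11888648208622676 0.006324851051170835
hole [[[260.9, 180.9]], [[227.5, 211.1]]]
pin [[[258.6, 183.2]], [[231.0, 209.9]]]
carrier [[[264.0, 194.0]], [[248.5, 212.1]]]
vial_a [[[248.3, 293.4], [300.7, 279.4]], [[351.3, 257.9], [347.6, 211.1]]]
key_stop_top [[[212.0, 188.0]], []]
key_slow_top [[[211.4, 197.7]], []]
key_medium_top [[[217.8, 214.2]], [[263.7, 264.1]]]
key_fast_top [[], [[284.6, 265.9], [250.1, 212.7]]]
```

View pics/z21.png

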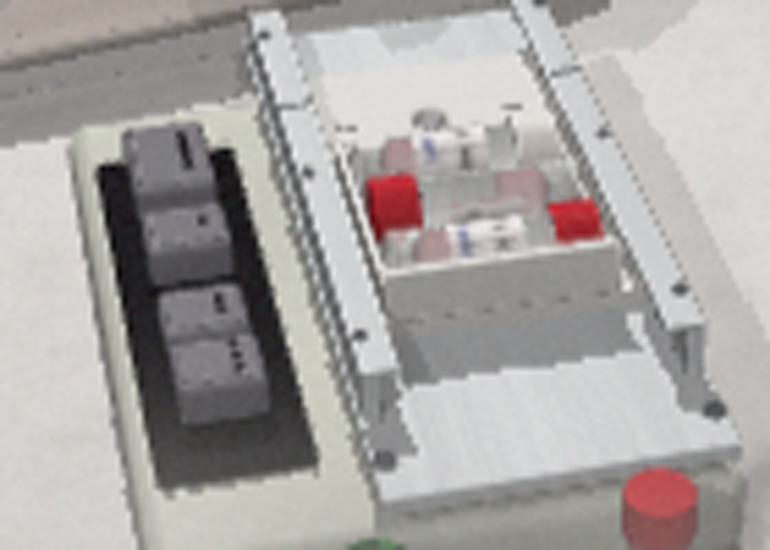

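View pics/side21z.png

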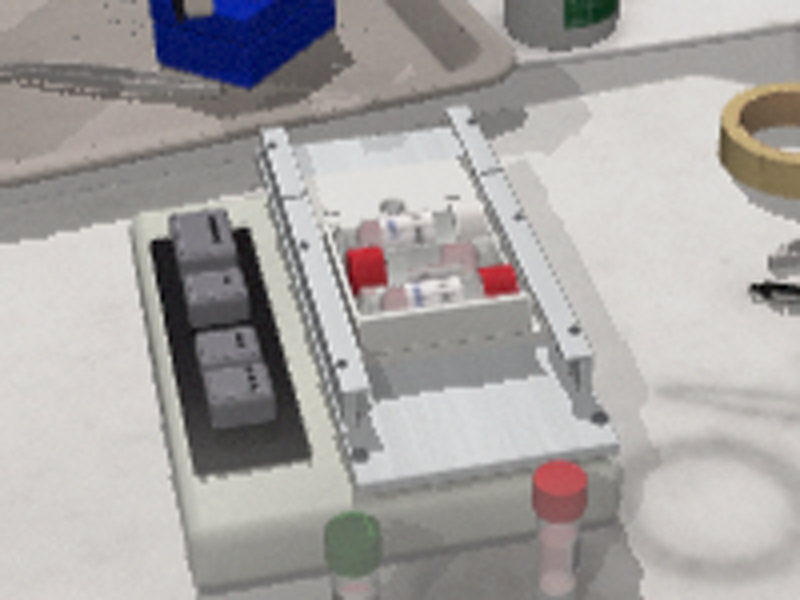

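View pics/top21.png

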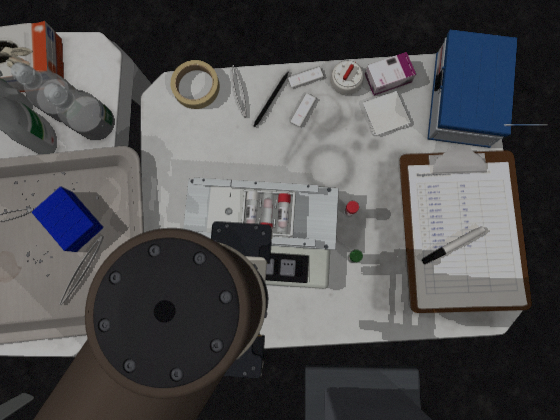

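Side view: medium key is latched down at (230,345), stop popped up at (200,235), and slow and fast are up. The carrier's hole sits over the pin at (392,206). Both vials are where they started, (354,540) and (560,490), and the robot is clear. Handing in.

```bash
python3 - <<'E'
from station import arm
print(arm.job_done())
E
```

```text
the job is handed in; nothing more can be done
None
```

The carrier is seated on the locating pin, the medium key is latched down, and I have handed the job in. That took about 17 s of the 43 s allowed.

**Carrier:** I pushed it about 12 mm along its guides at 20 mm/s or slower until it stopped against the pin at about 8 N. It dropped about 6 mm in the side picture, so it lies flat. The rail marks put the hole 0.6 mm from the pin along y, and the fitted camera pose puts it about 2 mm away. These disagree slightly, but both are within the 3 mm limit.

**Keys:** I pressed the medium key to its stop with one open finger (28 N, upward on the tool) and let go. The last side picture shows medium down, stop popped up, and slow and fast still up.

**Vials:** Both stand at the same pixels as at the start, and the robot was clear of everything, about 0.2 m up.

**Disagreements:**
- **Fingertip height:** The fingertips were about 20–24 mm higher than `arm.nose_length` implies, so the first approach passed over the carrier wall without touching it. I backed off and lowered the arm using the pictures and the wrist force.
- **Network results:** Some of the trained networks' results were wrong, such as the first medium key and push face positions in the top camera. I used my own fit from both cameras instead.

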